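Swing a square glass cane into line in the trim-saw vise

ROBOT

A 6-joint arm with a two-finger parallel gripper is mounted at the origin on the work surface. World frame = base frame: x ahead of the robot, y to its left, z up, the work surface at z = 0. Lengths are in mm, angles in rad, forces in N, time in s.
With the tool pointing down it reaches from about 275 to 825 mm from the base axis. Payload 4.9 kg.
Tool frame: the origin (TCP) lies at the very end of the fingers, on their centre line; the grasp point (between the pads) lies 19 mm behind it; z points along the fingers, y is the direction in which the jaws open and shut (so a half turn about z gives the same grasp; the last joint's range is limited). The gripper opens to 85 mm and grips with 20 to 120 N. Pads are 22 mm wide; open, the fingers measure 114 mm over their backs; the gripper's body (76 mm by 85 mm) begins 54 mm behind the grasp point. The pads swing forward as they close: fully open they stand 13 mm farther back than shut.
Start: joints at [1.042, 0.326, -0.193, 1.052, 0, 1.437], TCP at [211.539, 507.71, 231.281] pointing down, gripper open.
Joint ranges: [-2.65, 2.65], [-0.97, 1.79], [-1.3, 1.35], [-1.93, 2.1], [-1.47, 1.37], [-3.14, 3.14]. Speed limits (rad/s): [2.57, 2.57, 3.14, 3.14, 3.14, 3.14].

INTERFACE

Orientations are given as [roll, pitch, yaw] about the fixed x, y, z axes, in that order (R = Rz(yaw) Ry(pitch) Rx(roll)).
In Python, from bench import bot, solve_ik, imaging gives the robot as it stands. Calls block until the motion is done:
- bot.move_ptp(position, orientation): joint-space move of the TCP to a pose.
- bot.movel(position, rot=None, max_speed=150, threshold=None): straight line of the TCP; rot=None keeps the orientation; max_speed is the mean speed in mm/s. With threshold (N) it stops when the force on the tool has changed by that much, and returns True; else False.
- bot.move_j(angles): joint-space move.
- bot.grip(opening, effort=None): opening from 0.0 (shut) to 1.0 (fully open); effort is the grip in N (None keeps the last); returns when the fingers have stopped.
- bot.dwell(seconds).
- solve_ik(position, orientation): joint angles nearest the present ones, or None.
- bot.get_state(): the state.
- imaging.capture(name): name is "scene" or "top" or "wrist"; returns the picture (480x640x3 uint8, blue, green, red); there is no depth.
- imaging.camera_model(name): a dict with "K" (3x3 intrinsics, pixels), "k1" (the pictures are not rectified: a ray, as slopes to the right and down, at radius r is drawn at 1 + k1 r^2 times it, then the intrinsics apply), "position" and "rotation" of the camera in the world. Camera axes: x right, y up, looking along -z (the intrinsics and any distortion apply to the point x, -y, -z); pixel columns grow to the right and rows downward; lengths in mm; the calibration is good to about 2 mm. A picture is of the moment at which its call begins: read the wrist's pose just before it. camera_model takes no time and is no camera call; for the wrist camera it gives the pose at the moment of the call.
A pose or a line that the arm cannot do raises bot.IKError and nothing moves.
- bot.sign_off(): hands the job in, once; it reports no verdict.
The state is a dict: "t": time; "qpos": joint angles; "joint_velocities": joint speeds; "effort": joint torques, N m; "tcp_pos": TCP position; "orientation": TCP orientation; "contact_force": force on the tool from outside, world axes, zero at the start; "wrist_torque": the same for the moment, N m; "opening": opening from 0.0 (shut) to 1.0 (fully open).
Only numpy, scipy, OpenCV 4.12 (cv2) and the standard library are available. Lean on these libraries where they do the work, as an engineer would, in place of code of your own. Each camera call takes 0.05 s, during which the arm holds its last target. There are 200 camera calls.

TASK

Load the long square glass cane into the vise of the trim saw. Lay it on the saw's deck some 20 degrees out of line, slanting clear of the fixed jaw, with one end brought up to bear on the upright stop post, then keep that end bearing lightly on the post while you swing the cane in under the lip until its side lies flush along the fixed jaw; let go, and slide the moving jaw up until it is snug on the cane. It is glass: never press it hard on the post or in the jaws, and leave the other things where they are.

Things in the scene. Friction and masses are not known exactly. Their poses are not given: they have to be found in the camera images.
- cane_mid (a point): Centre (half-way up) of the loose cane: a smooth bar of dark green glass, 240 long, 24 x 24 square section, about 0.34 kg, starting on the bench left of the saw. x axis along its length; both ends are alike. (A short offcut of the same section and a flat strip also lie on the bench and are not wanted.)
- saw: Fixed bench trim saw: grey tub, aluminium deck 370 (x) x 310 (y), deck top 100 above the bench. Origin: centre of its underside. x points away from the robot, y left, turned with the saw. On the deck: stop post right, fixed jaw far side, moving jaw near side. The still blade, under a hood 72 above the deck, stands behind the fixed jaw (x 20 to 190, y -118 to -92); motor at the right side
- post_foot (a point): Foot of the stop post's axis, on the deck: a fixed upright round steel pin, 12 diameter, 40 tall, at (-20, -125) in the saw's frame; axes as the saw's. Force on it is felt through the cane
- stop_post: The same stop post as a part (origin at its foot on the deck)
- fixed_jaw: Fixed jaw: steel upright 38 tall, 95 long (y), 18 thick. Origin: foot of its working face (facing the robot, -x) at mid length. The face lies 12 beyond the post's axis in x and runs from 36 to 131 left (y) of it. A lip along its top overhangs the face by 8, its underside 32 above the deck: the cane comes in sideways beneath it
- seat (a point): Where the cane's centre is once loaded: side on the fixed jaw, end on the post, flat on the deck, its length along this point's y axis. 12 above the deck, 126 left (y) of the post's axis; axes as the saw's. The cane's left end then overhangs the fixed jaw by about 115 and can be held there with free space on both sides
- jaw (a joint): Travel of the moving jaw towards the fixed jaw (m). The gap between the jaws is 0.085 minus this; the jaw meets a flush cane at 0.061; end of travel 0.075. Slides stiffly (about 4 N) and stays where it is left. Starts 0 to 0.012
- jaw_push (a point): Middle of the near face (facing the robot, -x) of the upright thumb plate on the moving jaw: plate 10 thick (x), 36 wide (y), top 58 above the deck; this point is 40 above the deck, 34 behind the jaw's working face. Push it to the saw's +x. The jaw block is 24 high, 50 wide, from 41 to 91 left (y) of the post's axis
- offcut: Short square glass offcut 85 x 24 x 24 on the bench, leave alone
- strip: Flat glass strip 200 x 40 x 6 on the bench, leave alone
- slice0: Glass slice 24 x 24 x 14 on the deck beyond the fixed jaw, leave alone
- slice1: Another such slice, leave alone
- mandrels: Round clay pot of steel mandrels standing on the bench left of the saw, 72 diameter, 190 tall, leave alone
- nippers: Blue-handled nippers lying on the bench right of the saw's front, 150 long, leave alone
- paddle: Flat black graphite paddle with a wooden handle, 245 long, on the bench at the right, leave alone
- water: White plastic bottle, 68 diameter, 170 tall, on the bench at the right, leave alone
Not all that is in view belongs to the job. Of the things that look like the part that bears cane_mid, take the one that is farthest from the robot's base at the start.

How it is judged:
By the outcome, as a careful person would: the job done as asked, in the order asked, and still so for the second after the job is handed in, with the robot touching nothing.
It also fails if it takes over 72 s, if anything falls off the work surface, if the arm or the gripper's body presses on something with over 40 N, if the wrist force passes 120 N, or if a joint passes its speed limit or range.

## Working session

There is one attempt and no reset: what is moved stays moved. The work goes in short steps, each a Python script; the robot and the scene stay as the last script left them, time stands still between calls to the robot, and variables do not carry over. Pictures are saved under pics/ and viewed, about 8 in all and at most 12, crops included, and the job is handed in when it is done.

```bash
ls; mkdir -p pics; cat > h.py <<'E'
import numpy as np, cv2
from bench import bot, solve_ik, imaging
def cap(name,fn):
    m=imaging.camera_model(name); im=imaging.capture(name); cv2.imwrite('pics/'+fn,im); return im,m
def ray(m,uv):
    K=np.array(m['K']); k1=m['k1']
    d=np.array([(uv[0]-K[0,2])/K[0,0],(uv[1]-K[1,2])/K[1,1]]); s=d.copy()
    for _ in range(30): s=d/(1+k1*(s@s))
    R=np.array(m['rotation']); v=R@np.array([s[0],-s[1],-1.]); return np.array(m['position']),v/np.linalg.norm(v)
def atz(m,uv,z):
    p,v=ray(m,uv); return p+v*(z-p[2])/v[2]
def tri(obs):
    A=np.zeros((3,3));b=np.zeros(3)
    for m,uv in obs:
        p,v=ray(m,uv);P=np.eye(3)-np.outer(v,v);A+=P;b+=P@p
    x=np.linalg.solve(A,b); return x,[np.linalg.norm((np.eye(3)-np.outer(v,v))@(x-p)) for p,v in [ray(m,uv) for m,uv in obs]]
def proj(m,X):
    K=np.array(m['K']);c=np.array(m['rotation']).T@(np.array(X)-np.array(m['position']))
    s=np.array([c[0],-c[1]])/-c[2]; s=s*(1+m['k1']*(s@s)); return np.array([K[0,0]*s[0]+K[0,2],K[1,1]*s[1]+K[1,2]])
E
python3 - <<'E'
from h import *
for n in ['scene','top','wrist']:
    im,m=cap(n,n+'0.png'); print(n,np.round(m['position'],1),np.round(m['rotation'],3).tolist(),m['k1'],np.array(m['K'])[0])
print(bot.get_state())
E
```

```text
pics
scene [ 903.4  407.1 1063.7] [0.54, -0.01, 2.29] -0.06893392607746253 [449.18004724   0.         311.80520571]
top [ 409.4   17.4 1551.6] [0.055, 0.014, -1.588] -0.07817780914800132 [491.39638705   0.         325.0669715 ]
wrist [144.3 535.4 373.3] [-0.29, 0.002, 1.176] -0.0020129209913866343 [341.27922366   0.         321.29717561]
{'t': 0.15, 'qpos': array([ 1.04180938e+00,  3.26772856e-01, -1.93348797e-01,  1.05200798e+00,
       -3.29125891e-05,  1.43660772e+00]), 'joint_velocities': array([-6.05946907e-04, -2.15091464e-03,  3.00277160e-03,  6.14837106e-05,
       -6.41859467e-04, -1.89418422e-04]), 'effort': array([ 8.14130817e-04, -4.43702924e+01,  2.62664974e+01,  1.04498156e-02,
       -1.14691652e-04,  1.62024514e-05]), 'tcp_pos': array([211.30915202, 507.30721922, 230.68418824]), 'orientation': array([-3.14026693e+00, -1.45762014e-04,  2.74679423e+00]), 'contact_force': array([ 0.7731357 , -0.11465514, -0.35009172]), 'wrist_torque': array([ 0.01536474, -0.0307003 , -0.00550045]), 'opening': 0.9948515245219853}
```

View pics/top0.png

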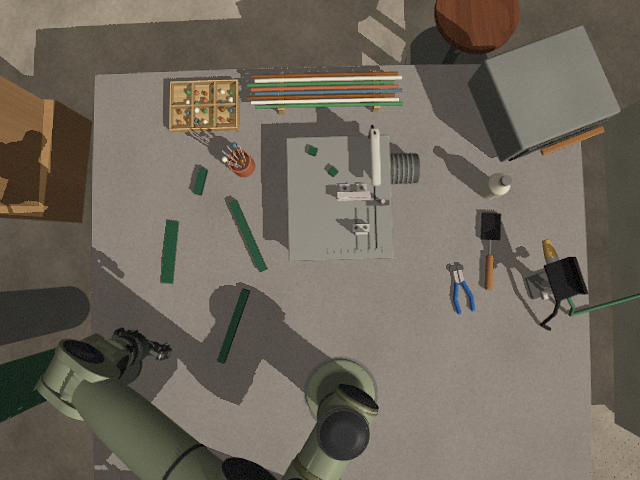

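View pics/scene0.png

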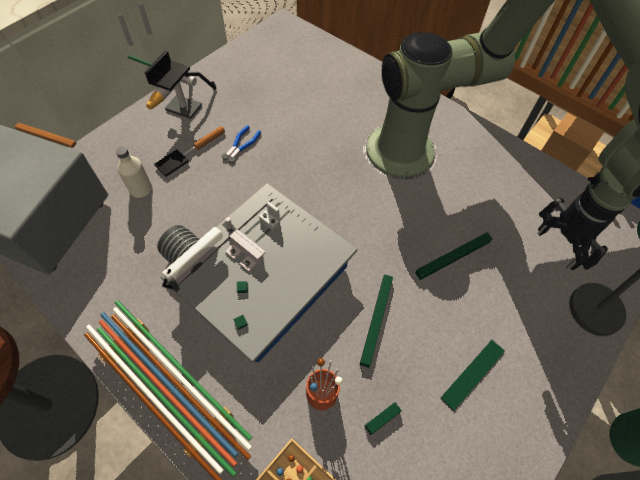

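The top view shows two long canes, one at px (246,233) and one at (234,325). The flat strip is at (170,250) and the offcut at (200,180). The saw's post is near (384,201), the fixed jaw near (355,192) and the moving jaw near (361,228). The base is at about (340,395), so the wanted cane is the one at (246,233). I'll take wrist views of the cane and the saw next.

```bash
python3 - <<'E'
from h import *
m=imaging.camera_model('top')
for n,uv,z in [('caneA',(230,197),24),('caneB',(263,270),24),('post',(384,202),140),('fj',(353,196),138),('deckTL',(288,138),100),('deckBL',(290,261),100),('deckBR',(393,258),100)]:
    print(n,np.round(atz(m,uv,z),1))
# straight-down views: saw
s=bot.get_state()
c=atz(m,(375,215),120)
c2=atz(m,(246,233),24)
# tool x axis vs camera offset
mw=imaging.camera_model('wrist'); print('cam-tcp',np.array(mw['position'])-s['tcp_pos'])
for i,(p,yaw) in enumerate([((c2[0]+20,c2[1]-40,330),np.pi/2),((c[0]-40,c[1]+60,400),np.pi/2),((c[0]-40,c[1]-40,400),np.pi/2)]):
    try:
        bot.move_ptp(p,[np.pi,0,yaw]); bot.dwell(0.2)
        im,mm=cap('wrist',f'w{i}.png'); np.save(f'w{i}.npy',mm,allow_pickle=True); print(i,np.round(mm['position'],1),np.round(mm['rotation'],2).tolist(),bot.get_state()['t'])
    except Exception as e: print(i,repr(e))
E
python3 -c "
import cv2,numpy as np
a=[cv2.imread(f'pics/w{i}.png') for i in (0,1,2)]
cv2.imwrite('pics/over.png',cv2.resize(np.hstack(a),(800,200)))"
```

```text
Traceback (most recent call last):
  File "h.py", line 11, in atz
    p,v=ray(m,uv); return p+v*(z-p[2])/v[2]
                                       ~^^^
IndexError: invalid index to scalar variable.
[ WARN:0@0.012] global loadsave.cpp:275 findDecoder imread_('pics/w0.png'): can't open/read file: check file path/integrity
[ WARN:0@0.012] global loadsave.cpp:275 findDecoder imread_('pics/w1.png'): can't open/read file: check file path/integrity
[ WARN:0@0.012] global loadsave.cpp:275 findDecoder imread_('pics/w2.png'): can't open/read file: check file path/integrity
Traceback (most recent call last):
cv2.error: OpenCV(4.12.0) :-1: error: (-5:Bad argument) in function 'resize'
> Overload resolution failed:
>  - src data type = object is not supported
>  - Expected Ptr<cv::UMat> for argument 'src'
```

The camera rotation comes as roll/pitch/yaw, so I'll convert it.

```bash
sed -i "s/R=np.array(m\['rotation'\])/R=rot(m)/; s/np.array(m\['rotation'\]).T/rot(m).T/" h.py
cat >> h.py <<'E'
from scipy.spatial.transform import Rotation
def rot(m): return Rotation.from_euler('xyz',m['rotation']).as_matrix()
E
python3 - <<'E'
from h import *
m=imaging.camera_model('top')
for n,uv,z in [('caneA',(230,197),24),('caneB',(263,270),24),('post',(384,202),140),('fj',(353,196),138),('deckTL',(288,138),100),('deckBL',(290,261),100),('deckBR',(393,258),100)]:
    print(n,np.round(atz(m,uv,z),1))
s=bot.get_state()
c=atz(m,(375,215),120)
c2=atz(m,(246,233),24)
mw=imaging.camera_model('wrist'); print('cam-tcp',np.array(mw['position'])-s['tcp_pos'])
for i,(p,yaw) in enumerate([((c2[0]+20,c2[1]-40,330),np.pi/2),((c[0]-40,c[1]+60,400),np.pi/2),((c[0]-40,c[1]-40,400),np.pi/2)]):
    try:
        bot.move_ptp(p,[np.pi,0,yaw]); bot.dwell(0.2)
        im,mm=cap('wrist',f'w{i}.png'); np.save(f'w{i}.npy',mm,allow_pickle=True); print(i,np.round(bot.get_state()['tcp_pos'],1),np.round(mm['position'],1),np.round(mm['rotation'],2).tolist(),bot.get_state()['t'])
    except Exception as e: print(i,repr(e))
a=[cv2.imread(f'pics/w{i}.png') for i in (0,1,2)]
cv2.imwrite('pics/over.png',cv2.resize(np.vstack([np.hstack(a[:2]),np.hstack([a[2],a[2]*0])]),(800,600),interpolation=cv2.INTER_AREA))
E
```

```text
caneA [621.6 334.8  24. ]
caneB [390.8 232.8  24. ]
post [ 582.  -135.6  140. ]
fj [601.4 -46.6 138. ]
deckTL [786. 143. 100.]
deckBL [416.9 141.7 100. ]
deckBR [ 420.3 -162.5  100. ]
cam-tcp [-67.01489547  28.09192145 142.73032087]
0 [526.6 245.8 329.9] [526.5 318.6 472.5] [-0.29, 0.0, 0.0] 1.9583
1 [506.8 -49.6 399.7] [506.8  23.2 542.4] [-0.29, 0.0, 0.0] 3.375
2 [ 506.8 -149.4  400.2] [506.7 -76.7 542.9] [-0.29, -0.0, 0.0] 4.1083
```

View pics/over.png

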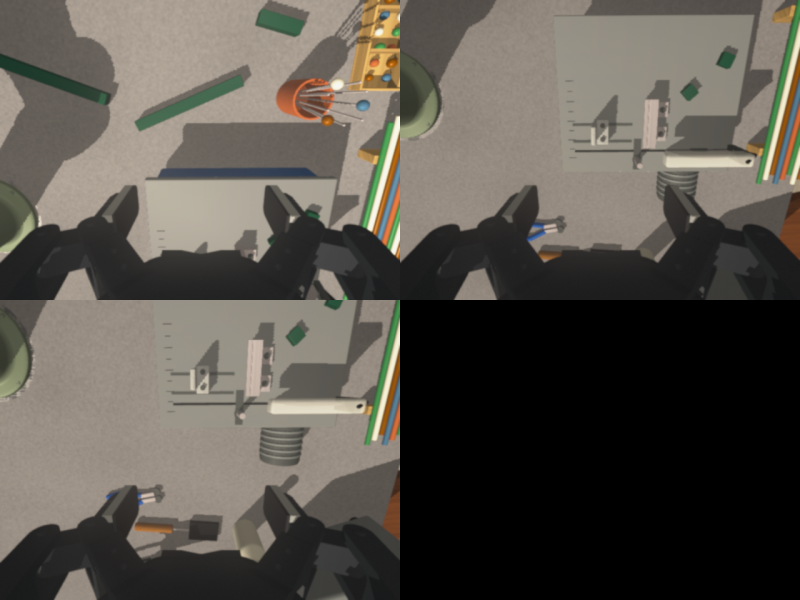

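The wrist views show the chosen cane (w0, upper centre, beside the orange mandrel pot) and the deck furniture in w1 and w2. I'll enlarge these to measure.

```bash
python3 - <<'E'
import cv2,numpy as np
w=[cv2.imread(f'pics/w{i}.png') for i in range(3)];top=cv2.imread('pics/top0.png')
def cr(im,x,y,wd,h,s):
    o=cv2.resize(im[y:y+h,x:x+wd],None,fx=s,fy=s,interpolation=cv2.INTER_CUBIC)
    for k in range(0,wd,20): cv2.line(o,(k*s,0),(k*s,6),(0,0,255),1); cv2.putText(o,str(x+k),(k*s,16),0,.35,(0,0,255),1) if k%40==0 else 0
    for k in range(0,h,20): cv2.line(o,(0,k*s),(6,k*s),(0,0,255),1); cv2.putText(o,str(y+k),(8,k*s+4),0,.35,(0,0,255),1)
    return o
cv2.imwrite('pics/cA.png',cr(w[1],280,135,200,148,4))
cv2.imwrite('pics/cB.png',cr(w[2],280,45,200,148,4))
a=cr(w[0],205,110,200,110,4); b=cr(top,215,185,60,97//1,1)
g=cr(top,215,190,66,40,4)
cv2.imwrite('pics/cC.png',a)
E
```

```text
(no output)
```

View pics/cA.png

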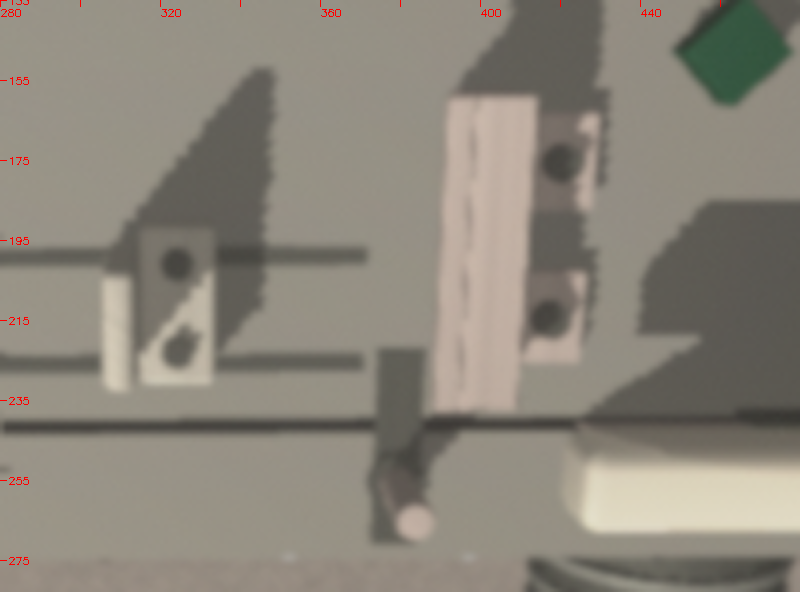

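View pics/cB.png

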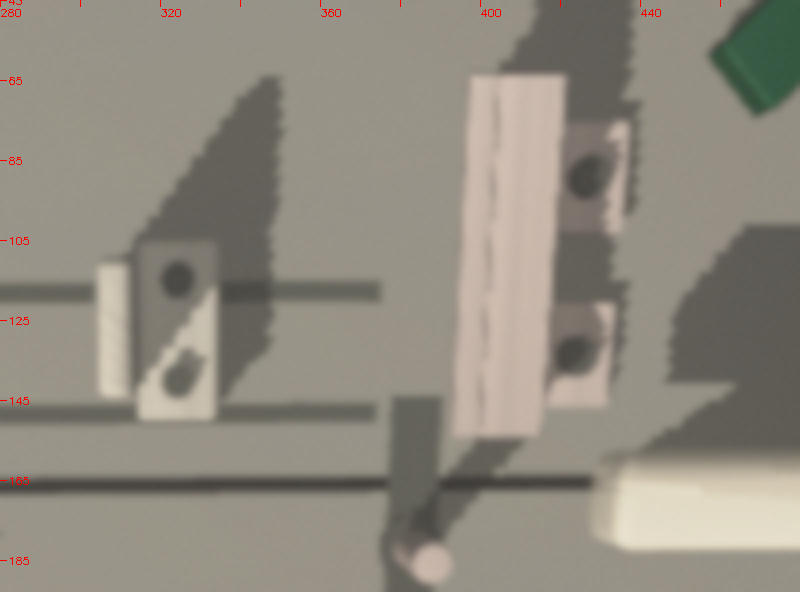

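View pics/cC.png

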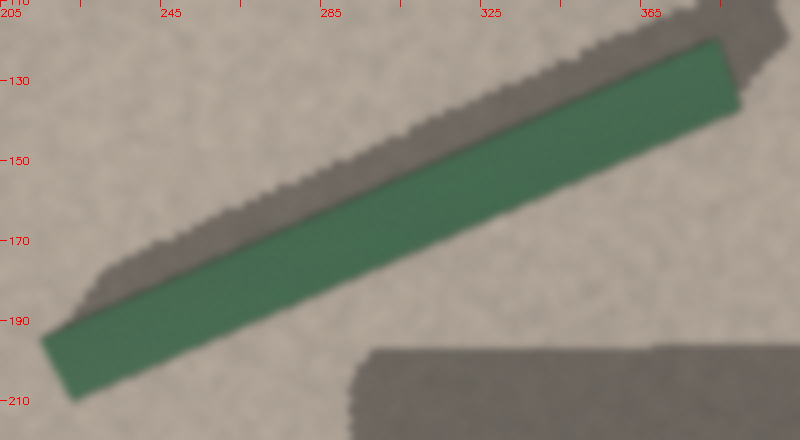

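Crop readings (px = origin + crop/4):

| Feature | w1 | w2 |
|---|---|---|
| Post top | (383.8,265.5) | (388,185.8) |
| Fixed-jaw top corners | (392,159), (414,159), (388,237.8), (409,237.8) | (398,63.8), (421.5,64), (393.8,154), (415,154) |
| Thumb-plate top | (305.8,203.5) to (312.3,232.8) | (304.8,110.8) to (312,144.5) |

The cane's top corners in w0 are (215.5,194.8), (223.5,210.3), (390.3,137) and (384.5,119.5).

```bash
python3 - <<'E'
from h import *
M=[np.load(f'w{i}.npy',allow_pickle=True).item() for i in range(3)]; mt=imaging.camera_model('top')
A=lambda x,y:(280+x/4,135+y/4); B=lambda x,y:(280+x/4,45+y/4)
F={'post':((415,522),(432,563)),'lipL':((448,96),(472,75)),'lipR':((432,411),(455,436)),'backL':((537,97),(566,76)),'backR':((516,411),(540,436)),
'plTL':((105,274),(99,263)),'plBL':((103,391),(99,398)),'plTR':((131,276),(128,264)),'plBR':((129,391),(128,398)),'blkTR':((213,228),(217,241)),'blkBR':((213,384),(217,420))}
Z={'post':140,'lip':138,'bac':138,'plT':158,'plB':158,'blk':124}
for n,(a,b) in F.items():
    z=Z.get(n) or Z[n[:3]]
    x,e=tri([(M[1],A(*a)),(M[2],B(*b))]); print(n,x.round(1),'res',round(max(e),1),'atz',atz(M[1],A(*a),z).round(1),atz(M[2],B(*b),z).round(1))
C=lambda x,y:(205+x/4,110+y/4)
cs=[C(42,339),C(74,401),C(741,108),C(718,38)]
im=cv2.imread('pics/top0.png').astype(int)
g=((im[:,:,1]-im[:,:,2])>25)&((im[:,:,1]-im[:,:,0])>8); g=g.astype(np.uint8); k,l,s,c=cv2.connectedComponentsWithStats(g)
i=l[233,246]; print('comp',i,s[i],c[i])
r=cv2.minAreaRect(np.argwhere(l==i)[:,::-1].astype(np.float32)); print(r)
for z in (18,24,30):
    P=np.array([atz(M[0],u,z) for u in cs]); d=P[[2,3]].mean(0)-P[[0,1]].mean(0)
    print(z,P.round(1)[:,:2].tolist(),'len',np.linalg.norm(d).round(1),'w',np.linalg.norm(P[0]-P[1]).round(1),np.linalg.norm(P[2]-P[3]).round(1),'ang',np.degrees(np.arctan2(d[1],d[0])).round(2),'c',P.mean(0).round(1),'topproj',proj(mt,P.mean(0)).round(2))
E
```

```text
post [ 585.5 -132.   140.6] res 0.1 atz [ 585.7 -132.2  140. ] [ 585.5 -132.1  140. ]
lipL [588.9  -1.4 137.5] res 0.3 atz [588.5  -1.4 138. ] [589.1  -1.5 138. ]
lipR [589.4 -95.7 140.4] res 0.6 atz [589.3 -96.3 138. ] [590.4 -95.8 138. ]
backL [614.4  -1.6 137.7] res 0.1 atz [614.2  -1.6 138. ] [614.4  -1.7 138. ]
backR [614.6 -95.7 140.1] res 0.1 atz [615.3 -96.3 138. ] [615.  -95.7 138. ]
plTL [489.3 -50.3 155.6] res 0.2 atz [489.6 -49.9 158. ] [489.3 -50.5 158. ]
plBL [488.7 -85.  156.2] res 0.1 atz [488.7 -84.5 158. ] [488.9 -85.  158. ]
plTR [497.  -50.7 156.9] res 0.1 atz [497.1 -50.5 158. ] [496.9 -50.7 158. ]
plBR [496.5 -85.  156.2] res 0.2 atz [496.3 -84.5 158. ] [496.7 -85.  158. ]
blkTR [521.6 -42.1 123. ] res 0.1 atz [521.5 -42.  124. ] [521.7 -42.2 124. ]
blkBR [522.2 -92.  122.8] res 0.1 atz [522.1 -91.7 124. ] [522.3 -92.  124. ]
comp 11 [230 200  36  72 544] [247.57536765 235.49264706]
((247.50001525878906, 235.5), (75.84634399414062, 7.208957195281982), 66.03751373291016)
18 [[384.9, 243.6], [393.9, 222.5], [614.5, 318.2], [606.0, 339.3]] len 240.7 w 23.0 22.8 ang 23.43 c [499.8 280.9  18. ] topproj [247.64 235.43]
24 [[386.7, 244.6], [395.6, 223.8], [613.3, 318.2], [604.9, 339.0]] len 237.5 w 22.7 22.5 ang 23.43 c [500.1 281.4  24. ] topproj [247.15 235.21]
30 [[388.6, 245.6], [397.4, 225.0], [612.1, 318.2], [603.9, 338.8]] len 234.3 w 22.4 22.2 ang 23.43 c [500.5 281.9  30. ] topproj [246.66 235.  ]
```

Results from the measurements:
- **Saw:** post at (585.5,-132), yaw about +0.4°, deck at z about 100, jaw gap about 75.
- **Cane:** centre (500,281), angle 23.4°, top at about z 24. The top-view check agrees to half a pixel.

Next I'll grasp it 39 mm to the left of its centre.

```bash
cat >> h.py <<'E'
POST=np.array([585.5,-132.0]); YS=0.007; T=165.; DZ=104.
def st(): 
    s=bot.get_state(); return s
def pose(th,s=0.,lat=0.,t=T,z=DZ):
    "grip pose: th=deg out of line, s=extra distance from post along cane, lat = + towards jaw"
    a=np.radians(90+th)+YS; u=np.array([np.cos(a),np.sin(a)]); n=np.array([u[1],-u[0]])
    p=POST+(t+s)*u+lat*n; return [p[0],p[1],z],[np.pi,0,a]
def show(tag):
    s=st(); print(tag,'t',round(s['t'],2),'tcp',np.round(s['tcp_pos'],1),'yaw',round(np.degrees(s['orientation'][2]),2),'F',np.round(s['contact_force'],2),'M',np.round(s['wrist_torque'],3),'op',round(s['opening'],3))
E
python3 - <<'E'
from h import *
a=np.radians(23.43); c=np.array([500.1,281.4])+39*np.array([np.cos(a),np.sin(a)])
p,r=pose(21,10,z=240)
for q in [([*c,4],[np.pi,0,a]),(p,r),pose(21),pose(0)]: 
    j=solve_ik(*q); print(None if j is None else np.round(j,2))
bot.move_ptp([*c,60],[np.pi,0,a]); show('above')
hit=bot.movel([*c,4],max_speed=60,threshold=6); print(hit); show('down')
bot.grip(0.15,50); show('gripped')
bot.movel([*c,20],max_speed=60); bot.dwell(.2); show('lift'); cap('scene','s1.png')
E
```

```text
[ 0.39  0.67 -0.28  0.63  0.    3.12]
[-0.08  0.27 -0.25  1.05  0.    1.12]
[-0.1   0.41 -0.43  0.73  0.    1.1 ]
[-0.07  0.5  -0.27  0.8   0.    1.49]
above t 6.13 tcp [536.7 296.6  60.6] yaw 23.39 F [0.44 0.31 0.71] M [-0.047  0.057 -0.023] op 1.001
False
down t 7.22 tcp [536.2 297.1   4.4] yaw 23.43 F [0.06 0.78 0.24] M [ 0.04  -0.048 -0.024] op 0.999
gripped t 7.81 tcp [536.1 297.1   4.3] yaw 23.43 F [-0.51  0.96  3.03] M [0.083 0.088 0.004] op 0.272
lift t 8.43 tcp [535.6 296.8  19.7] yaw 23.43 F [ 0.43  0.54 -2.58] M [ 0.065 -0.163  0.019] op 0.267
```

The cane is held: the opening matches 24 mm and its weight shows on the tool. Now I'll carry it over and lay it on the deck, with its end about 10 mm short of the post.

```bash
python3 - <<'E'
from h import *
p0=st()['tcp_pos']; bot.movel([p0[0],p0[1],240],max_speed=150)
p,r=pose(21,12,z=240); bot.movel(p,r,max_speed=150)
p,r=pose(21,12,z=125); bot.movel(p,r,max_speed=100); bot.dwell(.3); show('hover')
p,r=pose(21,12,z=103); print(bot.movel(p,r,max_speed=12,threshold=3)); bot.dwell(.2); show('deck')
im,m=cap('wrist','w3.png'); np.save('w3.npy',m,allow_pickle=True)
s,ms=cap('scene','s2.png')
a=cv2.resize(s[180:360,150:390],(800,600),interpolation=cv2.INTER_CUBIC)
cv2.imwrite('pics/v2.png',a)
E
```

```text
hover t 13.61 tcp [521.1  32.8 125.3] yaw 111.4 F [-0.02  0.12 -3.74] M [ 0.088  0.046 -0.025] op 0.267
True
deck t 15.36 tcp [520.9  32.8 104.3] yaw 111.4 F [-0.32 -0.49  6.5 ] M [-0.027  0.013 -0.004] op 0.27
```

View pics/v2.png

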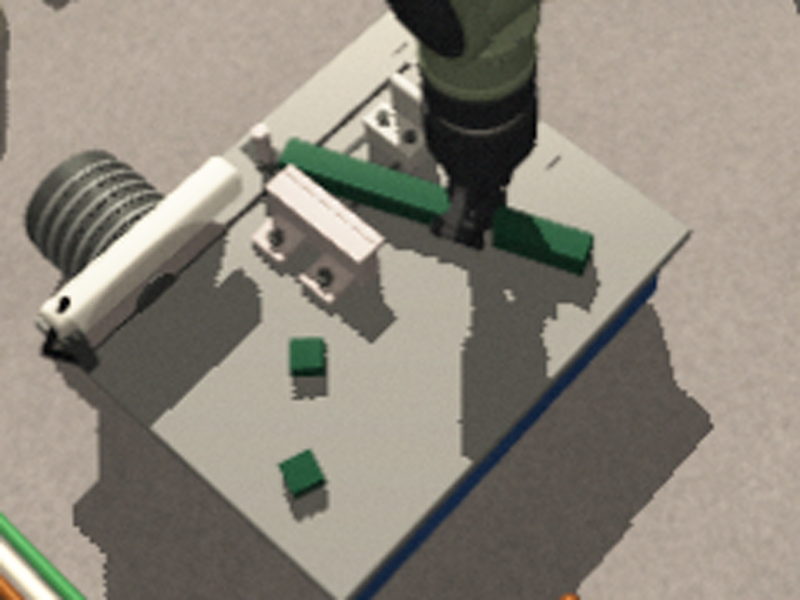

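The picture shows the cane flat on the deck, slanting clear of the lip (crop px 280,185). Its right end is at (285,155), about 10 mm short of the post at (262,145). I'll ease off the deck pressure and bring the end up to the post.

```bash
python3 - <<'E'
from h import *
p=st()['tcp_pos']; print(p[2])
Z=104.6
q,r=pose(21,12,z=Z); bot.movel(q,r,max_speed=10); bot.dwell(.3); show('eased')
q,r=pose(21,5,z=Z); print(bot.movel(q,r,max_speed=15,threshold=3)); show('a'); 
q,r=pose(21,-5,z=Z); print(bot.movel(q,r,max_speed=6,threshold=2.5)); show('b'); bot.dwell(.2); show('b2')
E
```

```text
104.30255898774728
eased t 16.12 tcp [520.7  32.8 104.4] yaw 111.4 F [-0.1   0.02 -1.89] M [ 0.08  -0.025 -0.044] op 0.265
False
a t 16.74 tcp [523.5  26.1 104.6] yaw 111.39 F [ 0.11  0.06 -2.28] M [ 0.067 -0.022 -0.012] op 0.269
True
b t 17.6 tcp [524.7  22.8 104.3] yaw 111.41 F [-1.52 -0.05  3.31] M [-0.014 -0.102  0.064] op 0.271
b2 t 17.8 tcp [524.6  22.8 104.3] yaw 111.42 F [-0.6  -0.69  5.5 ] M [-0.035 -0.175  0.081] op 0.267
```

That stop came from the vertical force, because z had sagged 0.3 mm and not because it reached the post. I'll step under my own control, watching the force along the cane separately and trimming z.

```bash
cat >> h.py <<'E'
def axes(th):
    a=np.radians(90+th)+YS; u=np.array([np.cos(a),np.sin(a)]); return u,np.array([u[1],-u[0]])
def meas(th,n=4):
    F=[];M=[]
    for _ in range(n): bot.dwell(.02); s=st(); F.append(s['contact_force']); M.append(s['wrist_torque'])
    F=np.mean(F,0);M=np.mean(M,0); u,nn=axes(th); return F[:2]@u,F[:2]@nn,F[2],M[2]
def ztrim(Z,fz): return Z+(0.12 if fz>3 else 0.06 if fz>0.5 else -0.06 if fz<-3.2 else 0)
E
python3 - <<'E'
from h import *
th=21;Z=104.8;s=2.5
bot.movel(*pose(th,s,z=Z),max_speed=10); f0=meas(th,8); print('base',np.round(f0,2)); show('')
for i in range(16):
    s-=0.4; bot.movel(*pose(th,s,z=Z),max_speed=10); f=meas(th); d=f[0]-f0[0]
    print(round(s,2),np.round(f,2),round(Z,2)); Z=ztrim(Z,f[2])
    if d>2: break
show('end')
E
```

```text
base [ 0.66 -0.18 -1.79 -0.01]
 t 18.28 tcp [523.8  24.1 104.4] yaw 111.4 F [-0.33  1.46 -1.99] M [ 0.088 -0.018 -0.033] op 0.273
2.1 [-0.05 -0.51 -2.89 -0.05] 104.8
1.7 [-0.68 -0.12 -3.43 -0.02] 104.8
1.3 [ 0.14  0.28 -3.29 -0.01] 104.74
0.9 [ 1.93  0.02 -2.68  0.04] 104.68
0.5 [ 4.65  0.01 -2.74 -0.  ] 104.68
end t 19.87 tcp [524.8  22.6 104.6] yaw 111.42 F [-1.58  4.   -3.04] M [ 0.93   0.3   -0.009] op 0.269
```

The end is bearing on the post at s≈1.0 (about 4 N at 0.5). Next I'll swing about the post, regulating the bearing force to about 3 N.

```bash
python3 - <<'E'
from h import *
th=21;Z=104.6;s=0.7
while th>3:
    th=max(th-1.5,3); bot.movel(*pose(th,s,z=Z),max_speed=25); f=meas(th,3)
    print(th,round(s,2),np.round(f,2),round(Z,2)); 
    s+=np.clip((f[0]-3)/10,-.3,.4); Z=ztrim(Z,f[2])
    if abs(f[1])>5 or f[0]>9: break
show('end')
s_,ms=cap('scene','s3.png'); im,m=cap('wrist','w4.png')
E
```

```text
19.5 0.7 [ 5.35 -0.25 -2.11 -0.04] 104.6
18.0 0.93 [ 4.81  0.26 -1.91 -0.1 ] 104.6
16.5 1.12 [ 4.83 -0.83 -2.83 -0.17] 104.6
15.0 1.3 [ 3.38 -1.44 -2.36 -0.24] 104.6
13.5 1.34 [ 2.3  -0.7  -3.03 -0.18] 104.6
12.0 1.27 [ 2.72 -0.52 -2.8  -0.09] 104.6
10.5 1.24 [ 1.59  0.08 -2.86 -0.05] 104.6
9.0 1.1 [ 2.37  0.   -2.94 -0.04] 104.6
7.5 1.03 [ 3.32 -0.15 -2.25 -0.05] 104.6
6.0 1.07 [ 3.48 -0.75 -2.78 -0.08] 104.6
4.5 1.12 [ 2.81 -0.85 -2.53 -0.11] 104.6
3.0 1.1 [ 2.81 -0.64 -2.39 -0.1 ] 104.6
end t 24.37 tcp [575.7  33.8 104.6] yaw 93.4 F [-1.03  2.67 -2.41] M [ 0.731  0.192 -0.083] op 0.268
```

```bash
python3 - <<'E'
from h import *
th=3;Z=104.6;s=1.1
while th>-1.2:
    th-=0.3; bot.movel(*pose(th,s,z=Z),max_speed=12); f=meas(th,3)
    print(round(th,2),round(s,2),np.round(f,2)); 
    s+=np.clip((f[0]-3)/10,-.3,.4); Z=ztrim(Z,f[2])
    if f[1]<-4 or f[0]>9: break
print(s,Z); show('end')
E
```

```text
2.7 1.1 [ 2.59 -0.67 -2.74 -0.12]
2.4 1.06 [ 3.65 -0.68 -3.02 -0.16]
2.1 1.12 [ 3.04 -0.25 -2.8  -0.12]
1.8 1.13 [ 2.75 -0.84 -2.97 -0.16]
1.5 1.1 [ 2.92 -0.74 -2.72 -0.18]
1.2 1.1 [ 2.98 -1.29 -2.43 -0.18]
0.9 1.09 [ 3.12 -0.99 -2.94 -0.17]
0.6 1.11 [ 3.01 -1.46 -2.51 -0.18]
0.3 1.11 [ 2.45 -1.21 -3.36 -0.2 ]
0.0 1.05 [ 2.4  -2.42 -2.83 -0.15]
-0.3 0.99 [ 3.02 -3.82 -1.08 -0.12]
-0.6 0.99 [ 2.91 -6.15  1.02 -0.2 ]
0.9838224951312639 104.6
end t 28.07 tcp [584.5  34.2 104.4] yaw 89.79 F [-6.07  2.68  1.14] M [ 0.65   1.245 -0.228] op 0.268
```

The jaw is reached. The moment suggests contact only near the jaw's left end, so the cane has turned slightly past flush. I'll ease the angle back and bring it in sideways, using the moment to judge when it is flush.

```bash
python3 - <<'E'
from h import *
Z=104.65;s=1.0
for th,lat in [(0.3,0.3),(0.3,0.8),(0.3,1.3),(0.3,1.8),(0,1.3),(0.6,1.6),(0.9,1.6)]:
    bot.movel(*pose(th,s,lat,z=Z),max_speed=10); f=meas(th,5)
    print(th,lat,round(s,2),np.round(f,2),'yaw',np.degrees(st()['orientation'][2]).round(2),st()['tcp_pos'].round(2)); 
    s+=np.clip((f[0]-3)/10,-.3,.4); Z=ztrim(Z,f[2])
    if f[1]<-9: break
show('end')
im,m=cap('wrist','w5.png'); np.save('w5.npy',m,allow_pickle=True)
cv2.imwrite('pics/v3.png',cv2.resize(im,(800,600)))
E
```

```text
0.3 0.3 1.0 [ 2.76 -2.2  -2.63 -0.37] yaw 90.69 [583.89  34.06 104.65]
0.3 0.8 0.98 [ 3.69 -3.43 -2.12 -0.35] yaw 90.7 [583.98  34.07 104.56]
0.3 1.3 1.05 [ 3.49 -4.66 -1.61 -0.32] yaw 90.7 [584.    34.07 104.49]
0.3 1.8 1.09 [ 3.46 -5.62 -0.48 -0.31] yaw 90.7 [583.99  34.09 104.42]
0 1.3 1.14 [ 3.23 -6.36  0.19 -0.18] yaw 90.42 [584.13  34.09 104.39]
0.6 1.6 1.16 [ 2.94 -4.21 -2.67 -0.46] yaw 90.98 [583.78  34.11 104.45]
0.9 1.6 1.16 [ 3.18 -3.92 -2.95 -0.5 ] yaw 91.28 [583.18  34.07 104.56]
end t 30.57 tcp [583.2  34.1 104.6] yaw 91.28 F [-3.61  3.1  -2.83] M [ 0.64   0.759 -0.473] op 0.27
```

View pics/v3.png

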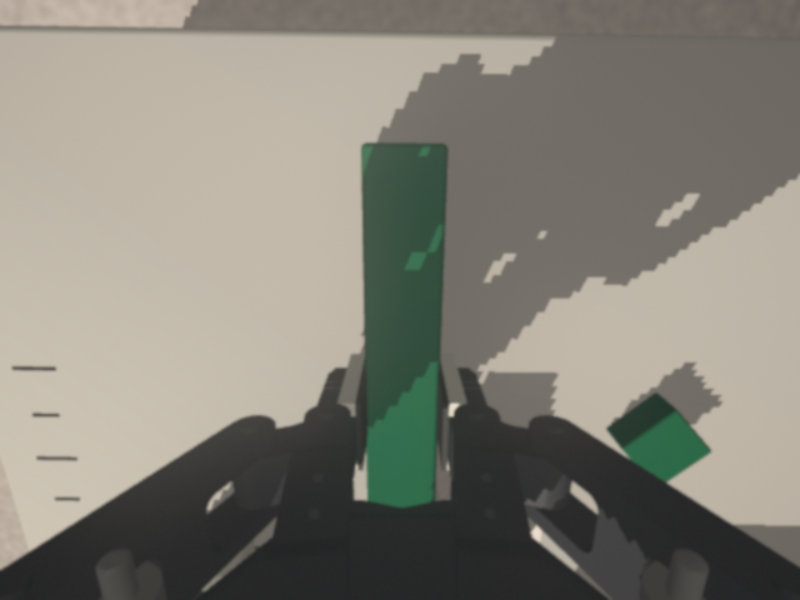

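The cane sits in the grip with about 115 mm (crop y 145–505) overhanging, and nothing touches it on either side. TCP x against yaw shows a kink at a tool yaw of about 90.9°. Above it the cane pivots on the jaw's right corner and below it on the left corner, so that is the flush angle. I'll settle there with light forces and let go.

```bash
python3 - <<'E'
from h import *
Z=104.6;s=1.1
for th,lat in [(0.55,1.2),(0.5,1.3)]:
    bot.movel(*pose(th,s,lat,z=Z),max_speed=10); f=meas(th,5)
    print(th,lat,round(s,2),np.round(f,2),st()['tcp_pos'].round(2)); s+=np.clip((f[0]-3)/10,-.3,.4)
im0,_=cap('wrist','w6.png'); 
bot.grip(0.6); bot.dwell(.2); show('open')
im1,_=cap('wrist','w7.png')
p=st()['tcp_pos']; bot.movel([p[0],p[1],260],max_speed=120)
# view from above for flushness
bot.movel([530,-110,330],[np.pi,0,np.pi/2],max_speed=200); bot.dwell(.2)
im,m=cap('wrist','w8.png'); np.save('w8.npy',m,allow_pickle=True); show('view')
for X in ([585.5,-132,140],[597,-48,138],[585,114,124],[488,-68,158]): print(proj(m,X).round(0))
print(solve_ik([470,-67,150],[np.pi,0,np.pi/2]))
E
```

```text
0.55 1.2 1.1 [ 2.95 -4.02 -3.6  -0.45] [583.86  34.12 104.54]
0.5 1.3 1.09 [ 3.08 -4.74 -2.72 -0.41] [583.87  34.12 104.52]
open t 31.93 tcp [584.4  34.  104.7] yaw 90.9 F [0.41 0.49 0.34] M [-0.027 -0.027 -0.032] op 0.601
view t 34.66 tcp [ 530.  -109.2  329.5] yaw 90.08 F [ 0.11 -0.84 -0.62] M [-0.009 -0.017 -0.056] op 0.599
[376. 235.]
[392. 150.]
[386. -47.]
[275. 173.]
[-0.29725544  0.26522159 -0.505272    0.80030274  0.          1.27354089]
```

```bash
python3 - <<'E'
import cv2
im=cv2.imread('pics/w8.png')[45:260,250:450]
cv2.imwrite('pics/v4.png',cv2.resize(im,None,fx=2.79,fy=2.79,interpolation=cv2.INTER_CUBIC))
E
```

```text
(no output)
```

View pics/v4.png

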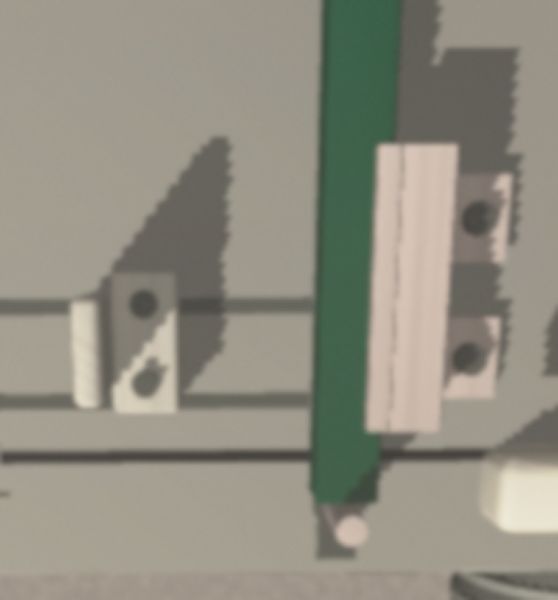

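The cane lies under the lip along the jaw, crop x 311–380, with its end against the post at (350,530). I'll shut the gripper, go behind the thumb plate and push the moving jaw up.

```bash
python3 - <<'E'
from h import *
y=-67.7
R=[np.pi,0,np.pi/2+YS]
bot.grip(0.0); bot.move_ptp([445,y,220],R); bot.movel([445,y,134],R,max_speed=120); bot.dwell(.2); show('behind')
print(bot.movel([490,y,134],R,max_speed=30,threshold=2.5)); show('touch')
E
```

```text
behind t 36.89 tcp [445.7 -67.9 134.7] yaw 90.4 F [-0.37 -0.23 -0.46] M [-0.036  0.01  -0.03 ] op -0.0
True
touch t 37.88 tcp [474.9 -67.6 133.5] yaw 90.41 F [-0.03 -0.73  0.64] M [0.018 0.025 0.065] op -0.003
```

```bash
python3 - <<'E'
from h import *
y=-67.7; R=[np.pi,0,np.pi/2+YS]
for x in (495,517):
    print(bot.movel([x,y,134],R,max_speed=25,threshold=12)); show('push')
x=517.
while x<532:
    x+=0.5; bot.movel([x,y,134],R,max_speed=10); F=np.mean([(bot.dwell(.02),st()['contact_force'][0])[1] for _ in range(3)])
    print(x,round(st()['tcp_pos'][0],2),round(F,2))
    if F<-7: break
show('snug')
cap('wrist','w9.png')
E
```

```text
False
push t 38.86 tcp [495.  -67.6 133.9] yaw 90.4 F [-3.58  0.53 -2.55] M [0.167 0.837 0.009] op 0.005
False
push t 39.89 tcp [517.5 -67.9 134.3] yaw 90.4 F [-2.36  1.43 -2.52] M [ 0.181  0.554 -0.001] op -0.001
517.5 517.71 -3.74
518.0 518.18 -3.74
518.5 518.8 -4.07
519.0 519.28 -3.02
519.5 519.63 -3.57
520.0 520.02 -3.7
520.5 520.52 -3.46
521.0 521.03 -4.07
521.5 521.53 -3.93
522.0 522.02 -3.84
522.5 522.53 -3.26
523.0 523.02 -4.36
523.5 523.53 -4.06
524.0 524.06 -3.87
524.5 524.54 -3.69
525.0 524.95 -4.53
525.5 524.96 -5.93
526.0 524.97 -7.04
snug t 45.29 tcp [525.  -67.7 134. ] yaw 90.39 F [-6.96 -2.11  3.61] M [-0.372  1.349 -0.054] op -0.0
```

The force rises and the jaw stops at x≈524.95, where I expected about 525, with roughly 3 N on the cane above the slide friction. I'll back off, clear the arm and check.

```bash
python3 - <<'E'
from h import *
y=-67.7; R=[np.pi,0,np.pi/2+YS]
bot.movel([505,y,134],R,max_speed=60); bot.movel([500,y,260],R,max_speed=150)
bot.movel([530,-110,330],[np.pi,0,np.pi/2],max_speed=200); bot.dwell(.2)
im,m=cap('wrist','w10.png'); np.save('w10.npy',m,allow_pickle=True); show('view')
bot.movel([530,60,330],[np.pi,0,np.pi/2],max_speed=200); bot.dwell(.2); im2,m2=cap('wrist','w11.png'); np.save('w11.npy',m2,allow_pickle=True); show('v2')
a=cv2.resize(im[20:260,250:450],(500,600),interpolation=cv2.INTER_CUBIC); b=cv2.resize(im2[0:480,250:490],(300,600),interpolation=cv2.INTER_AREA)
cv2.imwrite('pics/v5.png',np.hstack([a,b]))
E
```

```text
view t 47.67 tcp [ 529.2 -109.3  329. ] yaw 90.04 F [-0.52  0.36 -0.45] M [ 0.027  0.01  -0.007] op -0.002
v2 t 48.92 tcp [530.1  59.1 330. ] yaw 89.91 F [ 0.55 -0.99 -0.18] M [-0.033 -0.006  0.053] op -0.001
```

View pics/v5.png

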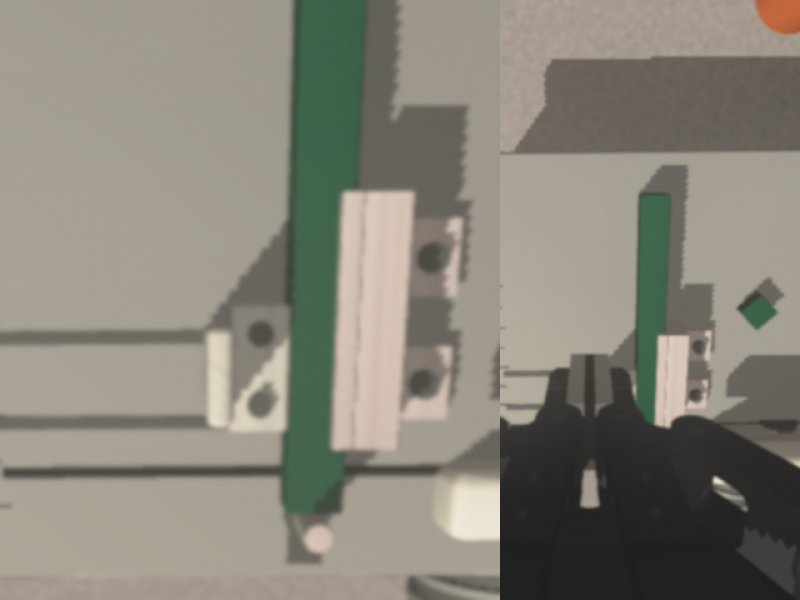

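```bash
python3 - <<'E'
from h import *
m=np.load('w10.npy',allow_pickle=True).item(); m2=np.load('w11.npy',allow_pickle=True).item()
f=lambda x,y:(250+x*.4,20+y*.4); g=lambda x,y:(250+(x-500)/1.25,y/1.25)
print('post',atz(m,f(319,539),140),'Rend',atz(m,f(283,513),124),atz(m,f(341,513),124),'near edge up',atz(m,f(295,20),124))
print('Lend',atz(m2,g(639,194),124),atz(m2,g(670,194),124))
E
```

```text
post [ 585.608139   -132.22826713  140.        ] Rend [ 572.6640235  -125.49688117  124.        ] [ 597.01723301 -125.46519607  124.        ] near edge up [570.47943714  57.18824678 124.        ]
Lend [569.94362596 113.86438418 124.        ] [594.5991843  113.82882484 124.        ]
```

```bash
python3 -c "
from h import *
bot.sign_off(); show('done')"
```

```text
the job is handed in; nothing more can be done
the job is handed in; nothing more can be done
```

The cane is loaded in the vise and the job is handed in; my last clock reading, just before hand-in, was 48.9 s of the 72 s.

**What I did**
- I took the long cane farther from the base and laid it on the deck 21° out of line.
- I brought its end to the post, then swung it in under the lip. The bearing force on the post averaged about 3 N, with a peak near 5 N.
- I found the flush angle from the contact forces, let go, and pushed the moving jaw until it stopped. That was about 3 N above the sliding friction.

**Last checks**

| Check | Measured | Expected |
|---|---|---|
| Cane's right end (y) | about -125.5 | about -126 (post surface) |
| Cane's left end (y) | about 113.9 | 114 |
| Cane angle | about 0.65° | saw yaw, measured 0.4–0.6° |
| Pusher position at the stop (x) | 524.95 | about 525 |

The moving jaw shows no gap to the cane in the last picture, and the robot was clear of everything.

**What disagreed**
- The last picture leaves up to 0.7 mm between the cane's end and the post. That is within measuring error, but I could not confirm the contact by force after letting go.
- One early stop on the way to the post was caused by vertical deck contact (up to 10 N on the tool), not by the post.
- During the swing the cane first turned slightly past flush, with about 6 N on the fixed jaw. I corrected this before letting go.

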